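# Set a strap splitter to its gauge and lock it

## Task

The roller of the strap splitter on the bench must be set to the steel gauge that lies under it. Slacken the hexagonal lock ring until it is quite free, turn the T-bar adjuster above it clockwise until the roller just bears on the gauge without being forced down on it, then tighten the lock ring again, firmly but without forcing it, so that the setting holds. Leave the gauge where it lies and the other things on the bench alone.

Things in the scene. Friction and masses are not known exactly. Their poses are not given: they have to be found in the camera images.
- splitter: bench strap splitter, green iron frame on a 200 x 176 mm foot, fixed to the bench. Origin: centre of its foot on the bench; z up; its screw axis is this z axis. Bed top at z 40 mm; crosshead 52 (x) x 156 (y) mm with its top at z 124 mm, low bolt heads to 127 mm at 69 mm from the axis, boss 42 mm across to z 131 mm. Nothing on it stands higher except the lock ring and the adjuster
- lock_ring: dark steel hexagon nut, 52 mm across flats, 60 over corners, flats from z 133 to 151 mm above the bench. Origin on the screw axis at z 132 mm; its own +y and -y are square to two flats (others each 60 deg). Clockwise from above tightens; moves down or up 1.6 mm per rad. Free it turns at 0.03 N m; it is found nipped, sometimes barely, sometimes nearly half tight. Once it bites the torque grows steadily: 0.38 to 0.5 N m is firm, 0.65 is forced
- washer: steel washer hidden under the lock ring, keyed so it cannot turn: the ring presses it on the flange of the adjuster, which is held as long as the ring presses. 100 N of clamping takes about 0.45 N m on the ring. The ring is surely free after 0.6 rad of loosening. Turning it back only as far as it was loosened does not make it tight. Origin on the screw axis at z 128 mm
- knob: the adjuster: bright steel T-bar, 46 mm long (own x), 14 mm thick (own y), from z 166 to 192 mm above the bench, on a 26 mm round collar (z 158 to 166 mm) over the lock ring. Origin on the screw axis at z 158 mm. Clockwise from above lowers the roller; the bar itself stays at its height. Turns at 0.05 N m; it has 0.9 to 2.0 rad to go until the roller meets the gauge
- roller: bright steel roller, 32 mm across and 84 mm long (along y of the splitter), in a yoke between the cheeks, moved up and down by the adjuster. Origin: its lowest line, mid length. At first 1.3 to 2.9 mm above the gauge. Once it bears, the torque on the adjuster grows above its 0.05 N m: 0.1 to 0.2 N m is a good bearing, 0.3 is forced
- gauge: loose flat steel setting gauge, 94 x 50 x 6 mm, lying on the bed under the roller, long side along x of the splitter. Origin: centre of its underside. It stays where it is
- spare_gauge: loose steel gauge strip, 94 x 24 x 4 mm, flat on the bench beside the splitter; leave it alone
- punch: loose steel hand punch 95 mm long, 18 mm thick, lying on the bench beside the splitter; leave it alone
- awl: loose awl with wooden handle, 150 mm long, lying on the bench; leave it alone
- mallet: loose wooden mallet, 235 mm long, head 58 mm across, lying on the bench; leave it alone
- rivet_jar: glass jar, 64 mm across, 75 mm high, standing on the bench; leave it alone
- dressing_tin: round tin, 76 mm across, 62 mm high, standing on the bench; leave it alone
- burnisher: turned wooden burnisher, 48 mm across, 88 mm high, standing on the bench; leave it alone
Mind the look-alikes: they are no part of the job. Leave any brown or red look-alike of the gauge alone.

How it is judged:
By the outcome, as a careful person would: the job done as asked, in the order asked, and still so for the second after the job is handed in, with the robot touching nothing.
It also fails if it takes over 72 s, if anything falls off the work surface, if the arm or the gripper's body presses on something with over 40 N, if the wrist force passes 120 N, or if a joint passes its speed limit or range.

## Robot

A 6-joint arm with a two-finger parallel gripper is mounted at the origin on the work surface. World frame = base frame: x ahead of the robot, y to its left, z up, the work surface at z = 0. Lengths are in mm, angles in degrees, forces in N, time in s.
With the tool pointing down it reaches from about 225 to 875 mm from the base axis. Payload 3.4 kg.
Tool frame: the origin (TCP) lies midway between the tips of the shut fingers; the grasp point (between the pads) lies arm.grasp_offset behind it (arm.grasp_offset is the distance from the TCP to the grasp point, in mm); z points along the fingers, y is the direction in which the jaws open and shut (so a half turn about z gives the same grasp; the last joint's range is limited). The gripper opens to 85 mm and grips with 20 to 120 N. Pads are 22 mm wide; open, the fingers measure 114 mm over their backs; the gripper's body (76 mm by 85 mm) begins 54 mm behind the grasp point. The pads swing forward as they close: fully open they stand 13 mm farther back than shut.
Start: joints at [64.802, 15.808, 86.224, -0, 77.962, -6.933], TCP at [180.239, 546.059, 198.528] pointing down, gripper open.
Joint ranges: [-165.64, 165.64], [-43.16, 119.46], [12.63, 154.43], [-67.54, 247.53], [6.08, 155.33], [-154.97, 154.97]. Speed limits (degrees/s): [147.25, 147.25, 180, 180, 180, 180].

## Interface

Orientations are given as a 3x3 rotation matrix whose columns are the frame's x, y, z axes.
In Python, from plant import arm, capture, camera_model gives the robot as it stands.
- The arm moves only by the tool carry_out, never from a script. Its argument "steps" is text: rows parted by semicolons, each of 7 numbers parted by spaces: the closure, from 0 (fully open) to 1 (shut), then the shift along the tool's x, y, z in m, then the turn, a rotation vector about the tool's x, y, z in rad. A call has 1 to 8 rows; each row shifts and turns the pose as measured when the row begins, along the tool's axes as they then stand; what a row does not reach is not made up. A row lasts 1/8 s, in which the tool goes at most 62.5 mm and 10.7 degrees, less where a joint would pass 70% of its speed; a pose out of reach is approached as far as the arm can. A call is refused whole if a number of a shift passes 0.0625 or a number of a turn 0.188, either way. A call with a gripper value outside its range is refused whole. The fingers move at their own pace and stop on an object; "squeeze" is the grip in N (left out, the last holds). Time passes only in rows, so rows that do not move let the fingers close. It gives the time, the measured TCP pose, the force and the opening at its end, in the units of the state.
- arm.sense(): the state, without advancing time (a new reading comes with each control period).
- capture(name): name is "scene" or "top" or "wrist"; returns the picture (420x560x3 uint8, red, green, blue); there is no depth.
- camera_model(name): a dict with "intrinsics" (3x3 intrinsics, pixels), "eye" and "orientation" of the camera in the world; the wrist camera has in their place "T_tool_cam" (4x4, takes a point from camera to tool coordinates, whose origin is the TCP and whose axes are the flange's). Camera axes: x right, y up, looking along -z (the intrinsics and any distortion apply to the point x, -y, -z); pixel columns grow to the right and rows downward; lengths in mm; the calibration is good to about 2 mm. A picture is of the moment at which its call begins: read the wrist's pose just before it. camera_model takes no time and is no camera call.
- arm.job_done(): hands the job in, once; it reports no verdict.
The state is a dict: "time": time; "joints": joint angles; "joint_vel": joint speeds; "joint_torque": joint torques, N m; "ee_pos": TCP position; "orientation": TCP orientation; "contact_force": force on the tool from outside, world axes, zero at the start; "torque": the same for the moment, N m; "opening": finger opening in mm.
Only numpy, scipy, OpenCV 4.12 (cv2) and the standard library are available. Lean on these libraries where they do the work, as an engineer would, in place of code of your own. Each camera call takes 0.05 s, during which the arm holds its last target. There are 200 camera calls.

## Working session

There is one attempt and no reset: what is moved stays moved. The work goes in short steps, Python scripts to look and compute and a tool call to move; the robot and the scene stay as the last step left them, time stands still between calls to the robot, and variables do not carry over. Pictures are saved under pics/ and viewed, about 8 in all and at most 12, crops included, and the job is handed in when it is done.

Besides the shell and the picture viewer there is one more tool, called as name(argument=value, ...) on one line, values as JSON. carry_out: Moves the arm, as the interface text tells. Its arguments: {"type":"object","properties":{"steps":{"type":"string"},"squeeze":{"type":"number"}},"required":["steps"]}

```bash
mkdir -p pics; python3 - <<'E'
from plant import arm,capture,camera_model
import cv2
print(arm.sense(), arm.grasp_offset)
for n in("scene","top"):
    im=capture(n); cv2.imwrite(f"pics/{n}.png",im[:,:,::-1]); m=camera_model(n); print(n,m)
print(camera_model("wrist"))
E
```

```text
{'time': 0.0, 'joints': array([ 6.48012622e+01,  1.58490531e+01,  8.62929114e+01,  7.13995478e-06,
        7.79632684e+01, -6.93157220e+00]), 'joint_vel': array([ 0.10350464,  0.01008738, -0.14244677, -0.05783665,  0.07568155,
       -0.13016463]), 'joint_torque': array([ 1.00859212e-03, -4.16786993e+01, -2.45809257e+01, -3.26229463e-05,
        1.10479604e-02, -3.55095366e-06]), 'ee_pos': array([179.98055018, 545.5030003 , 197.64158908]), 'orientation': array([[-9.49605166e-01,  3.13447630e-01, -7.82084831e-04],
       [ 3.13448527e-01,  9.49603738e-01, -1.66182365e-03],
       [ 2.21775993e-04, -1.82321967e-03, -9.99998313e-01]]), 'contact_force': array([-0.06123923,  0.78693143, -1.14532853]), 'torque': array([-0.05652762,  0.00436206,  0.02365278]), 'opening': 85.02031123838988} 18.700000000000003
scene {'intrinsics': array([[452.52050785,   0.        , 274.80109844],
       [  0.        , 452.52050785, 210.83209054],
       [  0.        ,   0.        ,   1.        ]]), 'eye': array([1254.13692141, -197.87685489, 1296.04682766]), 'orientation': array([[ 2.40600720e-01, -8.1264025
[... 368 characters left out ...]
6.20250443]), 'orientation': array([[ 0.02498233,  0.9940833 , -0.10570843],
       [-0.99959584,  0.0262749 ,  0.01085252],
       [ 0.01356579,  0.10539459,  0.99433795]])}
{'intrinsics': array([[308.36732579,   0.        , 277.25380372],
       [  0.        , 308.36732579, 208.54463431],
       [  0.        ,   0.        ,   1.        ]]), 'T_tool_cam': array([[-9.63880178e-04,  9.53998166e-01,  2.99810892e-01,
         7.70083500e+01],
       [ 9.99999520e-01,  9.72247773e-04,  1.21266854e-04,
        -1.67412252e+00],
       [-1.75802115e-04,  2.99810865e-01, -9.53998645e-01,
        -1.75761306e+02],
       [ 0.00000000e+00,  0.00000000e+00,  0.00000000e+00,
         1.00000000e+00]])}
```

View pics/scene.png

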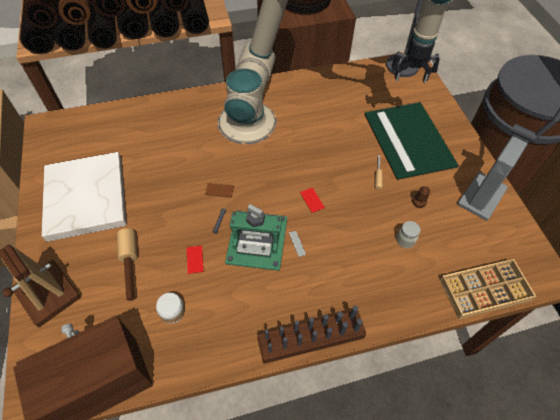

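View pics/top.png

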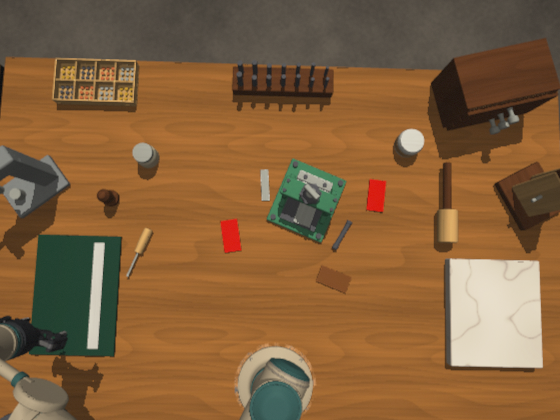

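Candidates:
- Splitter: top (307,201), green, and the only one.
- Gauge look-alikes: red plates at (231,236) and (376,196), brown at (333,279), spare strip at (265,185). None of these is to be touched.

The ring and T-bar are on the splitter at about (310,190). I'll check that in a close crop.

```bash
python3 - <<'E'
import cv2,numpy as np
a=cv2.imread("pics/top.png")[150:250,255:355]; b=cv2.imread("pics/scene.png")[195:275,215:295]
cv2.imwrite("pics/crop.png",np.hstack([cv2.resize(a,(400,400),interpolation=cv2.INTER_CUBIC),cv2.resize(b,(400,400),interpolation=cv2.INTER_CUBIC)]))
from plant import camera_model
m=camera_model("top");K=m["intrinsics"];R=m["orientation"]
def back(u,v,z):
    d=R@np.array([(u-K[0,2])/K[0,0],-(v-K[1,2])/K[1,1],-1]); return m["eye"]+d*(z-m["eye"][2])/d[2]
print(back(310,192,179),back(307,201,0))
E
```

```text
[528.18754952 -75.8330755  179.        ] [526.59413445 -81.69903157   0.        ]
```

View pics/crop.png

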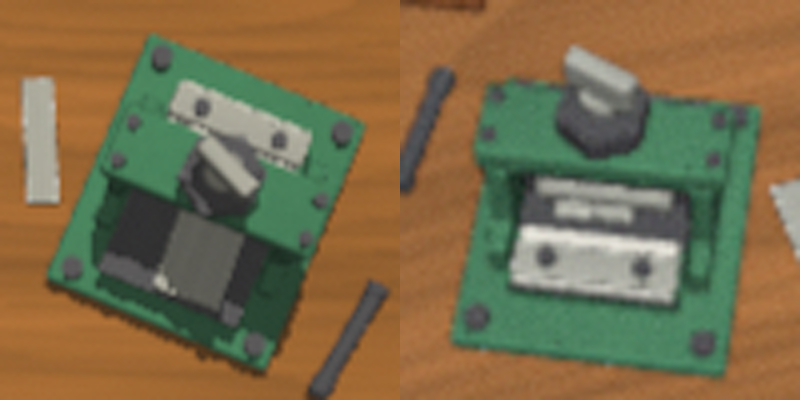

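The crop confirms it: hex ring with the bright T-bar on the crosshead, at about pixel (312,192) in the top view. Moving above it for a wrist view.

carry_out(steps="0 -0.044 -0.0405 -0.006 0 0 0;0 -0.044 -0.0405 -0.006 0 0 0;0 -0.044 -0.0405 -0.006 0 0 0;0 -0.044 -0.0405 -0.006 0 0 0;0 -0.044 -0.0405 -0.006 0 0 0;0 -0.044 -0.0405 -0.006 0 0 0;0 -0.044 -0.0405 -0.006 0 0 0;0 -0.044 -0.0405 -0.006 0 0 0")

```text
time: 1.1
ee_pos: [417.9, 119.1, 244.3]
orientation: [[-0.953, 0.304, -0.002], [0.304, 0.953, -0.004], [0.0, -0.004, -1.0]]
contact_force: [1.1, 0.8, -0.6]
opening: 85.5
```

carry_out(steps="0 -0.042 -0.040 -0.005 0 0 0;0 -0.042 -0.040 -0.005 0 0 0;0 -0.042 -0.040 -0.004 0 0 0;0 -0.041 -0.038 -0.002 0 0 0;0 0 0 0 0 0 0;0 0 0 0 0 0 0")

```text
time: 1.85
ee_pos: [531.7, -93.0, 258.9]
orientation: [[-0.95, 0.311, -0.004], [0.311, 0.95, -0.002], [0.003, -0.003, -1.0]]
contact_force: [0.5, -0.1, -0.4]
opening: 85.5
```

```bash
cat > h.py <<'E'
from plant import arm,capture,camera_model
import numpy as np,cv2
np.set_printoptions(precision=3,suppress=True)
def wcam(s):
    T=camera_model("wrist")["T_tool_cam"]; W=np.eye(4); W[:3,:3]=s["orientation"]; W[:3,3]=s["ee_pos"]; return W@T
def proj(P,s):
    K=camera_model("wrist")["intrinsics"]; T=wcam(s); c=T[:3,:3].T@(np.array(P)-T[:3,3]); return K[0,0]*c[0]/-c[2]+K[0,2], K[1,1]*-c[1]/-c[2]+K[1,2]
def back(u,v,z,s):
    K=camera_model("wrist")["intrinsics"]; T=wcam(s); d=T[:3,:3]@np.array([(u-K[0,2])/K[0,0],-(v-K[1,2])/K[1,1],-1]); return T[:3,3]+d*(z-T[2,3])/d[2]
def show(n):
    s=arm.sense(); im=capture("wrist")[:,:,::-1]; cv2.imwrite(f"pics/{n}.png",im); np.save(f"pics/{n}.npy",s,allow_pickle=True); return s,im
E
python3 - <<'E'
from h import *
s,im=show("w1"); print(s["ee_pos"],s["orientation"],s["joints"],s["torque"],s["joint_torque"],proj([529,-82,179],s))
u,v=map(int,proj([529,-82,160],s)); c=im[max(0,v-130):v+130,max(0,u-173):u+173]; print(u,v,c.shape)
cv2.imwrite("pics/w1c.png",cv2.resize(c,None,fx=2.3,fy=2.3,interpolation=cv2.INTER_CUBIC))
E
```

```text
[531.738 -92.99  258.915] [[-0.95   0.311 -0.004]
 [ 0.311  0.95  -0.002]
 [ 0.003 -0.003 -1.   ]] [-17.192  11.252  83.93   -0.155  85.009 -89.054] [ 0.019  0.066 -0.018] [ -0.645 -37.121 -25.771  -0.075  -0.048  -0.006] (np.float64(290.6333507249554), np.float64(198.45048020035793))
289 192 (260, 346, 3)
```

View pics/w1c.png

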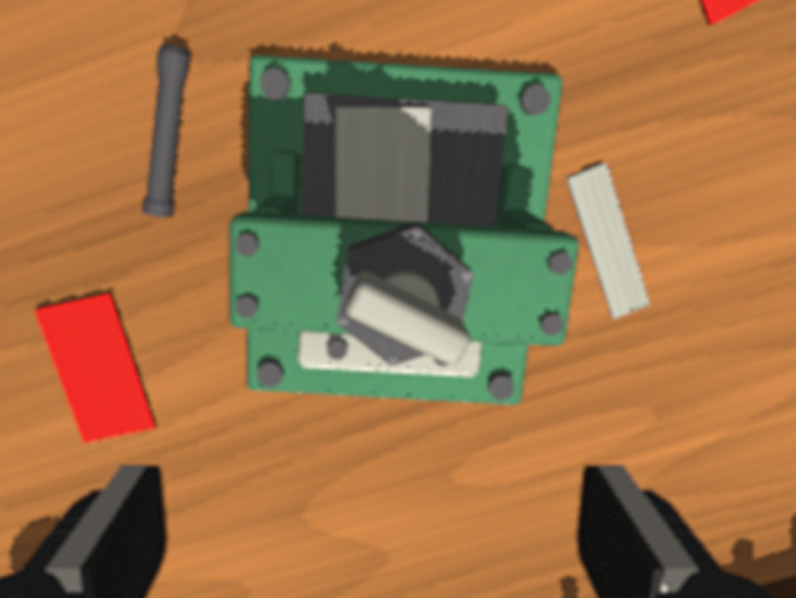

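Wrist view: ring hexagon centred at about (405,296) in the crop, with one corner nearly straight up, so the jaws (tool y) are within about 5° of square to two flats. The T-bar slopes about 22° down to the right. Enlarging for accuracy.

```bash
python3 - <<'E'
from h import *
im=cv2.imread("pics/w1.png"); s=np.load("pics/w1.npy",allow_pickle=True).item()
f=lambda x,y:(116+x/2.3-.28,62+y/2.3-.28)
B=[back(*f(*p),127,s)[:2] for p in[(247,243),(247,305),(559,261),(550,321)]]
B=np.array(B); print("bolts",B,"centre",B.mean(0))
print("Tbar",back(*f(409,327),192,s), "ring",back(*f(405,296),151,s))
c=im[150:230,250:333]; c=cv2.resize(c,None,fx=7,fy=7,interpolation=cv2.INTER_CUBIC); c=cv2.convertScaleAbs(c,alpha=1.6,beta=15)
cv2.imwrite("pics/w1z.png",c)
E
```

```text
bolts [[ 491.292 -139.115]
 [ 517.397 -149.22 ]
 [ 541.47   -11.617]
 [ 566.923  -21.983]] centre [529.271 -80.484]
Tbar [530.594 -80.524 192.   ] ring [529.511 -79.856 151.   ]
```

View pics/w1z.png

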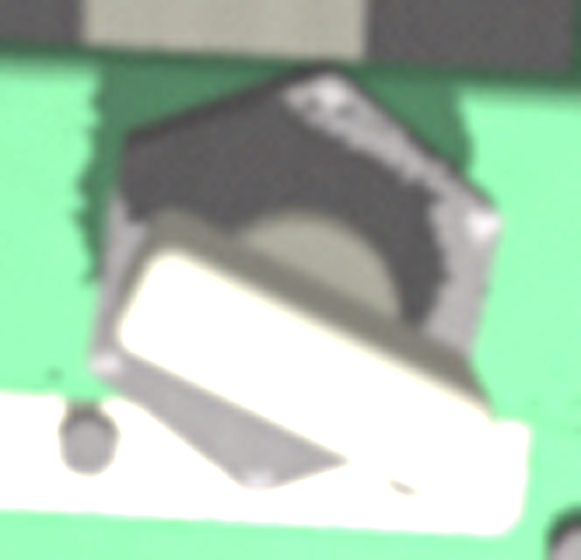

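```bash
python3 - <<'E'
from h import *
from scipy.optimize import least_squares
s=np.load("pics/w1.npy",allow_pickle=True).item()
f=lambda x,y:(250+x/7-.43,150+y/7-.43)
P=np.array([back(*f(*p),150.5,s)[:2] for p in[(332,70),(497,218),(258,487),(92,365),(122,135)]])
k=np.array([0,1,3,4,5])
def r(p): # clockwise seen in world?
    a=p[2]-sg*k*np.pi/3; return (p[:2,None]+p[3]*np.array([np.cos(a),np.sin(a)])-P.T).ravel()
for sg in(1,-1):
    q=least_squares(r,[529,-80,np.arctan2(*(P[0]-[529,-80])[::-1]),29]); print(sg,q.cost,q.x[[0,1,3]],np.degrees(q.x[2]))
T=np.array([back(*f(*p),191,s)[:2] for p in[(160,238),(112,345),(535,420),(515,538)]]); d=T[2:].mean(0)-T[:2].mean(0)
print("bar",T,T.mean(0),np.linalg.norm(d),np.degrees(np.arctan2(d[1],d[0])))
R=s["orientation"]; print("tool x,y deg",np.degrees(np.arctan2(R[1,0],R[0,0])),np.degrees(np.arctan2(R[1,1],R[0,1])))
E
```

```text
1 2.6114638917805473 [529.468 -80.226  29.578] 152.07191743780146
-1 1985.7001774824378 [523.321 -84.177   6.969] 95.51842183321166
bar [[ 509.234  -91.696]
 [ 519.633 -101.095]
 [ 543.944  -56.465]
 [ 557.567  -62.738]] [532.595 -77.998] 51.70163210401558 45.3694695993621
tool x,y deg 161.87572478494482 71.8762430197878
```

carry_out(steps="0 0.006 0.0113 0 0 0 0;0 0 0 0.008 0 0 0.174;0 0 0 0.008 0 0 0.174;0 0 0 0.008 0 0 0.174;0 0 0 0.008 0 0 0.174;0 0 0 0.008 0 0 0.174;0 0 0 0.008 0 0 0.174;0 0 0 0.008 0 0 0.174")

```text
time: 2.9
ee_pos: [523.3, -61.9, 204.6]
orientation: [[-0.014, 1.0, -0.001], [1.0, 0.014, 0.003], [0.003, -0.001, -1.0]]
contact_force: [0.6, 0.2, -0.7]
opening: 85.5
```

```bash
cat > st.py <<'E'
from h import *
import sys
s=arm.sense(); R=s["orientation"]; p=s["ee_pos"]
ya=np.degrees(np.arctan2(R[1,1],R[0,1])); e=R.T@(np.array([529.4,-80.4,p[2]])-p)
print("t",s["time"],"p",p,"yaw_y %.2f"%ya,"j6 %.1f"%s["joints"][5],"axis in tool",e[:2],"tilt",R[:,2],"F",s["contact_force"],"Ftool",R.T@s["contact_force"],"T",s["torque"],"jt",s["joint_torque"][3:],"op %.1f"%s["opening"])
E
python3 st.py
```

```text
t 2.9 p [523.26  -61.947 204.65 ] yaw_y 0.81 j6 -15.3 axis in tool [-18.538   5.878] tilt [-0.001  0.003 -1.   ] F [ 0.648  0.245 -0.675] Ftool [0.234 0.653 0.675] T [-0.009 -0.004  0.026] jt [ 0.008  0.141 -1.191] op 85.5
```

carry_out(steps="0 -0.0185 0.0059 0 0 0 -0.021;0 0 0 0 0 0 0;0 0 0 0 0 0 0")

```text
time: 3.28
ee_pos: [526.8, -73.9, 205.0]
orientation: [[-0.04, 0.999, -0.002], [0.999, 0.04, 0.006], [0.006, -0.002, -1.0]]
contact_force: [-0.7, 1.2, 0.7]
opening: 85.4
```

```bash
python3 st.py; python3 - <<'E'
from h import *
s,im=show("w2"); cv2.imwrite("pics/w2b.png",cv2.resize(im,(800,600)))
E
```

```text
t 3.275 p [526.846 -73.869 204.95 ] yaw_y 2.32 j6 -18.1 axis in tool [-6.629  2.288] tilt [-0.002  0.006 -1.   ] F [-0.699  1.187  0.666] Ftool [ 1.218 -0.652 -0.657] T [ 0.03  -0.015  0.021] jt [ 0.02   0.016 -0.004] op 85.4
```

View pics/w2b.png

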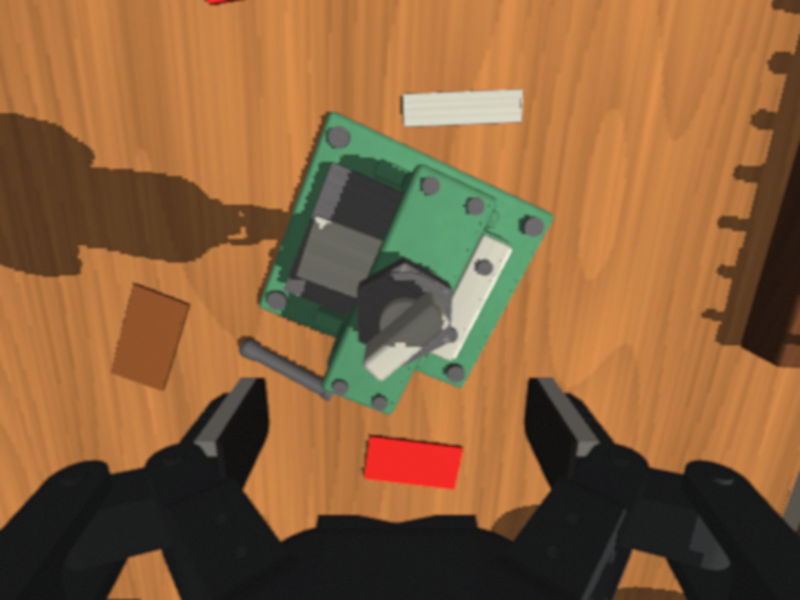

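The view shows the hexagon between the jaws, centred at about (405,312) with a corner pointing up, so two flats face the jaws. The T-bar lies diagonally. Correcting the offset, then descending.

carry_out(steps="0 -0.007 0.0024 0.01 0 0 0;0 -0.001 0 0.015 0 0 0;0 0 0 0.012 0 0 0;0 0 0 0 0 0 0")

```text
time: 3.82
ee_pos: [528.6, -80.9, 164.6]
orientation: [[-0.041, 0.999, -0.004], [0.999, 0.041, 0.007], [0.007, -0.004, -1.0]]
contact_force: [-0.3, -0.4, -0.2]
opening: 85.3
```

```bash
python3 st.py
```

```text
t 3.825 p [528.591 -80.93  164.592] yaw_y 2.35 j6 -18.8 axis in tool [0.496 0.83 ] tilt [-0.004  0.007 -1.   ] F [-0.3   -0.36  -0.212] Ftool [-0.349 -0.314  0.211] T [ 0.013 -0.029 -0.006] jt [ 0.027 -0.023 -0.   ] op 85.3
```

carry_out(steps="0 0.0005 0.0008 0.012 -0.004 -0.007 -0.004;0 0 0 0.013 0 0 0;0 0 0 0.010 0 0 0;0 0 0 0.003 0 0 0;0 0 0 0 0 0 0")

```text
time: 4.45
ee_pos: [529.4, -80.3, 123.6]
orientation: [[-0.045, 0.999, 0.0], [0.999, 0.045, -0.0], [-0.0, 0.0, -1.0]]
contact_force: [-0.1, 0.2, -0.5]
opening: 85.4
```

```bash
python3 st.py
```

```text
t 4.45 p [529.444 -80.263 123.649] yaw_y 2.59 j6 -18.6 axis in tool [-0.135 -0.05 ] tilt [ 0. -0. -1.] F [-0.113  0.221 -0.532] Ftool [ 0.226 -0.103  0.531] T [-0.016  0.009 -0.037] jt [-0.001 -0.002  0.   ] op 85.4
```

carry_out(steps="0.25 0 0 -0.0015 0 0 0;0.35 0 0 0 0 0 0;0.6 0 0 0 0 0 0;0.6 0 0 0 0 0 0;0.6 0 0 0 0 0 0;0.6 0 0 0 0 0 0", squeeze=40)

```text
time: 5.2
ee_pos: [528.7, -83.6, 127.1]
orientation: [[-0.045, 0.999, -0.0], [0.999, 0.045, -0.007], [-0.007, -0.0, -1.0]]
contact_force: [-0.3, -0.5, -0.8]
opening: 34.6
```

```bash
python3 st.py
```

```text
t 5.2 p [528.695 -83.64  127.058] yaw_y 2.57 j6 -18.6 axis in tool [3.205 0.85 ] tilt [-0.    -0.007 -1.   ] F [-0.27  -0.547 -0.766] Ftool [-0.529 -0.294  0.77 ] T [-0.084 -0.015 -0.141] jt [ 0.103 -0.012 -0.138] op 34.6
```

```bash
python3 - <<'E'
from h import *
s,im=show("w3"); a=im[150:400,180:400]; b=capture("scene")[180:290,200:310,::-1]; b=cv2.resize(b,(400,400),interpolation=cv2.INTER_CUBIC)
cv2.imwrite("pics/w3b.png",np.hstack([cv2.resize(a,(352,400)),b]))
print(s["opening"])
E
```

```text
34.6003995173809
```

View pics/w3b.png

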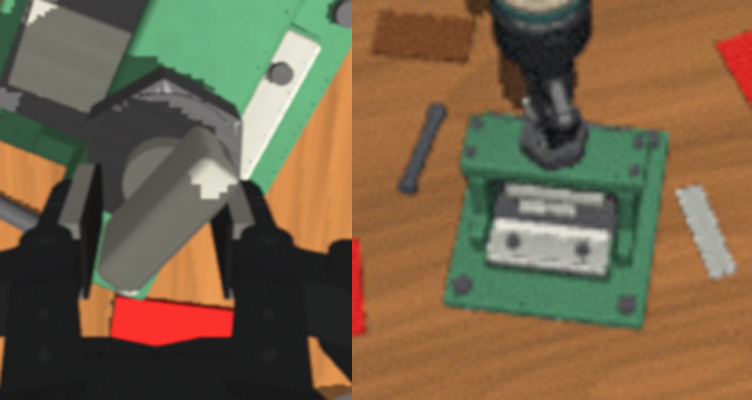

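```bash
python3 - <<'E'
from h import *
s=np.load("pics/w3.npy",allow_pickle=True).item(); R=s["orientation"];p=s["ee_pos"]
for z in(0,-10,-20,-30,-40):
    for y in(-17.3,17.3):
        print(z,y,[ (np.array(proj(p+R@np.array([x,y,z]),s))-[180,150])*1.6 for x in(11,-11)])
E
```

```text
0 -17.3 [array([112.779, 116.287]), array([114.29 , 169.071])]
0 17.3 [array([204.14 , 116.168]), array([202.544, 168.949])]
-10 -17.3 [array([110.505, 125.824]), array([112.176, 181.006])]
-10 17.3 [array([206.783, 125.697]), array([205.01 , 180.876])]
-20 -17.3 [array([107.973, 136.445]), array([109.831, 194.247])]
-20 17.3 [array([209.727, 136.309]), array([207.746, 194.108])]
-30 -17.3 [array([105.136, 148.348]), array([107.214, 209.022])]
-30 17.3 [array([213.026, 148.202]), array([210.798, 208.872])]
-40 -17.3 [array([101.933, 161.778]), array([104.275, 225.613])]
-40 17.3 [array([216.748, 161.621]), array([214.226, 225.451])]
```

The fingers closed to 34.6 mm, so they went past the 52 mm ring. The picture shows them around the T-bar, not the ring. In w1 the open fingertips back-project to about 48 mm behind the TCP. So they reach less far down than I assumed. I'll open, check the state, recentre and descend further under force watch.

carry_out(steps="0 0 0 0 0 0 0;0 0 0 0 0 0 0;0 0 0 0 0 0 0;0 0 0 0 0 0 0")

```text
time: 5.8
ee_pos: [529.4, -82.8, 127.2]
orientation: [[-0.046, 0.999, 0.001], [0.999, 0.046, -0.006], [-0.006, 0.001, -1.0]]
contact_force: [0.1, 0.6, -0.8]
opening: 85.6
```

```bash
python3 st.py;  python3 - <<'E'
from h import *
s,im=show("w4"); a=im[130:330,140:420]; cv2.imwrite("pics/w4b.png",cv2.resize(a,None,fx=2.8,fy=2.8))
R=s["orientation"];p=s["ee_pos"]
for z in(-13,-30,-48,-72): print(z,[(np.array(proj(p+R@np.array([11,y,z]),s))-[140,130])*2.8 for y in(-42.5,42.5)])
E
```

```text
t 5.8 p [529.366 -82.828 127.208] yaw_y 2.64 j6 -18.6 axis in tool [2.424 0.146] tilt [ 0.001 -0.006 -1.   ] F [ 0.13   0.589 -0.812] Ftool [0.587 0.157 0.809] T [0.004 0.007 0.025] jt [-0.027 -0.014  0.   ] op 85.6
-13 [array([179.353, 281.718]), array([600.047, 281.163])]
-30 [array([158.44 , 315.793]), array([622.266, 315.167])]
-48 [array([131.053, 360.418]), array([651.361, 359.694])]
-72 [array([ 82.145, 440.107]), array([703.31 , 439.197])]
```

View pics/w4b.png

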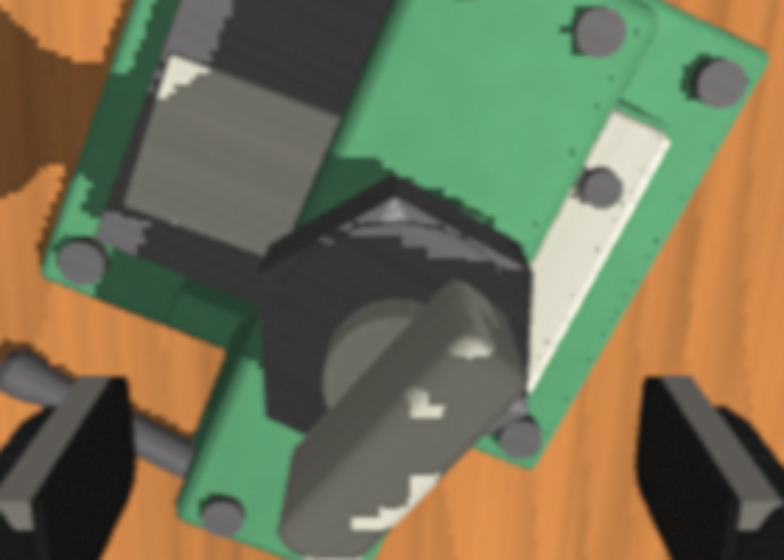

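Open fingertips are again at about row 378 in the crop, which puts them near z = -50 in the tool frame. The hexagon, with its corner up at (393,180), sits between the jaws, and the T-bar looks unturned. Descending about 30 mm with force checks.

carry_out(steps="0 0.0024 0 0.006 0.001 0.006 0.009;0 0 0 0.006 0 0 0;0 0 0 0.006 0 0 0;0 0 0 0 0 0 0")

```text
time: 6.35
ee_pos: [528.8, -80.1, 107.4]
orientation: [[-0.036, 0.999, -0.001], [0.999, 0.036, 0.001], [0.001, -0.001, -1.0]]
contact_force: [-0.3, -0.1, 0.1]
opening: 85.3
```

```bash
python3 st.py
```

```text
t 6.35 p [528.816 -80.133 107.447] yaw_y 2.09 j6 -18.2 axis in tool [-0.288  0.574] tilt [-0.001  0.001 -1.   ] F [-0.313 -0.062  0.089] Ftool [-0.05  -0.315 -0.089] T [-0.008 -0.039  0.029] jt [ 0.002 -0.02   0.   ] op 85.3
```

carry_out(steps="0 0 0.0005 0.005 0 0 0;0 0 0 0.005 0 0 0;0 0 0 0.002 0 0 0;0 0 0 0 0 0 0")

```text
time: 6.85
ee_pos: [529.5, -80.2, 94.6]
orientation: [[-0.036, 0.999, -0.001], [0.999, 0.036, 0.001], [0.001, -0.001, -1.0]]
contact_force: [-0.0, 0.9, 0.3]
opening: 85.4
```

```bash
python3 st.py
```

```text
t 6.85 p [529.473 -80.19   94.575] yaw_y 2.09 j6 -18.2 axis in tool [-0.207 -0.08 ] tilt [-0.001  0.001 -1.   ] F [-0.04   0.895  0.317] Ftool [ 0.896 -0.008 -0.316] T [-0.005 -0.003 -0.017] jt [0.001 0.002 0.   ] op 85.4
```

carry_out(steps="0.3 0 0 0 0 0 0;0.5 0 0 0 0 0 0;0.5 0 0 0 0 0 0;0.5 0 0 0 0 0 0;0.5 0 0 0 0 0 0", squeeze=40)

```text
time: 7.48
ee_pos: [531.3, -80.4, 95.5]
orientation: [[-0.036, 0.999, 0.003], [0.999, 0.036, 0.0], [0.0, 0.003, -1.0]]
contact_force: [0.9, -0.3, -0.2]
opening: 51.5
```

```bash
python3 st.py
```

```text
t 7.475 p [531.332 -80.395  95.516] yaw_y 2.08 j6 -18.2 axis in tool [ 0.065 -1.931] tilt [ 0.003  0.    -1.   ] F [ 0.921 -0.257 -0.245] Ftool [-0.291  0.91   0.247] T [-0.01  -0.007 -0.02 ] jt [-0.064  0.094  0.013] op 51.5
```

Gripped at 51.5 mm, which matches the 52 mm flats. The true axis x is about 531.3. Loosening counter-clockwise.

carry_out(steps="0.5 0 0 -0.0001 0 0 -0.08;0.5 0 0 -0.0001 0 0 -0.08;0.5 0 0 -0.0001 0 0 -0.08;0.5 0 0 -0.0001 0 0 -0.08", squeeze=60)

```text
time: 7.98
ee_pos: [531.8, -80.3, 96.0]
orientation: [[-0.357, 0.934, 0.004], [0.934, 0.357, 0.001], [-0.001, 0.004, -1.0]]
contact_force: [0.7, 0.3, 0.7]
opening: 50.8
```

```bash
sed -i 's/529.4,-80.4/531.3,-80.4/' st.py; python3 st.py
```

```text
t 7.975 p [531.773 -80.268  96.   ] yaw_y 20.91 j6 -37.0 axis in tool [ 0.046 -0.489] tilt [ 0.004  0.001 -1.   ] F [0.696 0.321 0.682] Ftool [ 0.051  0.767 -0.68 ] T [ 0.099  0.041 -0.169] jt [-0.151  0.071  0.423] op 50.8
```

carry_out(steps="0.5 0 0 -0.0001 0 0 -0.08;0.5 0 0 -0.0001 0 0 -0.08;0.5 0 0 -0.0001 0 0 -0.08;0.5 0 0 -0.0001 0 0 -0.08;0.5 0 0 -0.0001 0 0 -0.08;0.5 0 0 0 0 0 0;0.5 0 0 0 0 0 0")

```text
time: 8.85
ee_pos: [532.2, -79.9, 96.7]
orientation: [[-0.699, 0.715, 0.004], [0.715, 0.699, 0.002], [-0.002, 0.004, -1.0]]
contact_force: [0.3, 1.2, 1.7]
opening: 50.5
```

```bash
python3 st.py
```

```text
t 8.85 p [532.213 -79.947  96.693] yaw_y 44.36 j6 -60.5 axis in tool [ 0.315 -0.969] tilt [ 0.004  0.002 -1.   ] F [0.31  1.221 1.667] Ftool [ 0.653  1.083 -1.664] T [-0.029 -0.01   0.076] jt [-0.041  0.05   0.007] op 50.5
```

carry_out(steps="0 0 0 0 0 0 0;0 0 0 0 0 0 0;0 0 0 0 0 0 0;0 0 0 -0.02 0 0 0.15;0 0 0 -0.02 0 0 0.15;0 0 0 -0.02 0 0 0.15;0 0 0 -0.02 0 0 0.15;0 0 0 0 0 0 0")

```text
time: 9.85
ee_pos: [530.9, -80.2, 178.2]
orientation: [[-0.154, 0.988, 0.002], [0.988, 0.154, 0.002], [0.002, 0.002, -1.0]]
contact_force: [0.8, 0.3, -0.3]
opening: 84.9
```

```bash
python3 - <<'E'
from h import *
arm.sense();capture("wrist")
s,im=show("w5"); u,v=map(int,proj([531,-80.4,170],s)); u0,v0=u-70,v-55; print(u0,v0)
c=cv2.resize(im[v0:v0+110,u0:u0+140],None,fx=5.5,fy=5.5,interpolation=cv2.INTER_CUBIC); cv2.imwrite("pics/w5b.png",cv2.convertScaleAbs(c,alpha=1.5,beta=10))
E
python3 st.py
```

```text
210 181
t 9.95 p [529.396 -79.714 176.294] yaw_y 8.88 j6 -25.0 axis in tool [-0.971  1.775] tilt [-0.002  0.003 -1.   ] F [ 0.184  0.551 -0.055] Ftool [0.516 0.267 0.057] T [-0.052 -0.016  0.03 ] jt [ 0.013 -0.013  0.025] op 85.3
```

View pics/w5b.png

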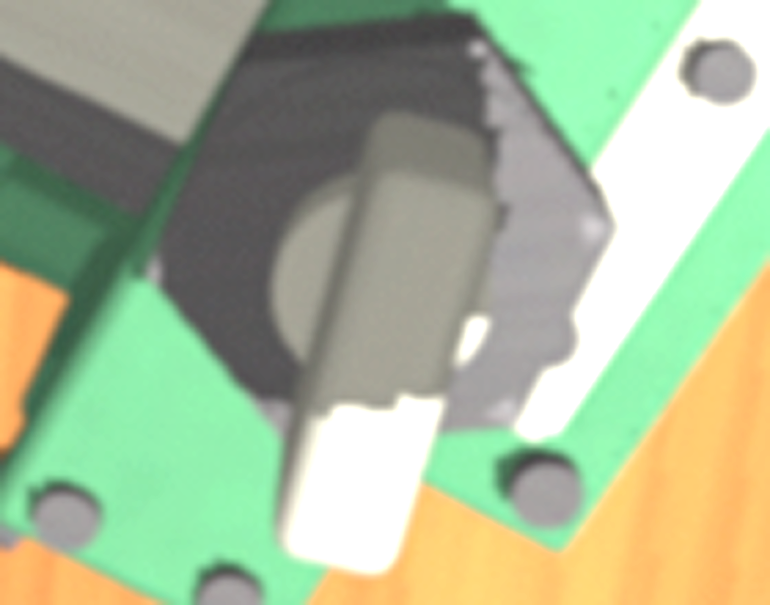

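```bash
python3 - <<'E'
from h import *
s=np.load("pics/w5.npy",allow_pickle=True).item()
f=lambda x,y:(210+x/5.5-.41,181+y/5.5-.41)
b=lambda p,z:back(*f(*p),z,s)[:2]
T=np.array([b(p,191) for p in[(368,165),(492,195),(282,550),(388,572)]])
d=T[2:].mean(0)-T[:2].mean(0); print("bar c",T.mean(0),np.linalg.norm(d),np.degrees(np.arctan2(d[1],d[0])))
H=np.array([b(p,151.5) for p in[(472,20),(612,225),(510,425),(150,272)]]); print(H)
d=H[1]-H[3]; print("hex c",(H[1]+H[3])/2,np.linalg.norm(d),np.degrees(np.arctan2(d[1],d[0])))
E
```

```text
bar c [529.686 -80.007] 44.43890028675359 -93.97183574584557
[[ 536.337  -49.441]
 [ 558.293  -72.779]
 [ 550.501 -102.104]
 [ 501.451  -87.992]]
hex c [529.872 -80.386] 58.84241294483534 14.983340788395177
```

The ring turned about 43° (0.75 rad), so it is free. The bar turned about 41° CCW along with it, most likely dragged by the palm, which sits about 95 mm behind the TCP and touched the bar's top at TCP z = 95. The roller is therefore about 0.7 rad higher. I'll turn it down further, and for the tightening I'll grip at TCP z ≥ 101. Next, gripping the T-bar at TCP z of about 134.

carry_out(steps="0 -0.001 0.0018 0 0 0 0.113;0 0 0 0.006 0 0 0.113;0 0 0 0.012 0 0 0;0 0 0 0.012 0 0 0;0 0 0 0.006 0 0 0;0 0 0 0 0 0 0")

```text
time: 10.7
ee_pos: [527.4, -79.2, 132.6]
orientation: [[0.067, 0.998, -0.012], [0.998, -0.067, 0.006], [0.005, -0.013, -1.0]]
contact_force: [-0.7, -0.1, -0.1]
opening: 85.5
```

```bash
python3 st.py
```

```text
t 10.7 p [527.409 -79.245 132.621] yaw_y -3.83 j6 -12.3 axis in tool [-0.892  3.959] tilt [-0.012  0.006 -1.   ] F [-0.669 -0.104 -0.071] Ftool [-0.149 -0.66   0.078] T [-0.042  0.023 -0.009] jt [0.011 0.059 0.001] op 85.5
```

carry_out(steps="0.2 -0.001 0.004 -0.001 -0.012 -0.006 0;0.4 0 0.0005 0 0 0 0;0.6 0 0 0 0 0 0;0.7 0 0 0 0 0 0;0.9 0 0 0 0 0 0;0.9 0 0 0 0 0 0;0.9 0 0 0 0 0 0", squeeze=30)

```text
time: 11.58
ee_pos: [530.9, -80.9, 134.9]
orientation: [[0.066, 0.998, -0.001], [0.998, -0.066, -0.002], [-0.002, -0.001, -1.0]]
contact_force: [-0.7, -1.0, 1.7]
opening: 12.8
```

```bash
python3 st.py
```

```text
t 11.575 p [530.945 -80.898 134.949] yaw_y -3.78 j6 -12.2 axis in tool [0.52  0.322] tilt [-0.001 -0.002 -1.   ] F [-0.674 -1.002  1.665] Ftool [-1.047 -0.609 -1.662] T [ 0.014  0.197 -0.027] jt [ 0.076 -0.321 -0.019] op 12.8
```

carry_out(steps="0.9 0 0 0 0 0 0.1;0.9 0 0 0 0 0 0.1;0.9 0 0 0 0 0 0.1;0.9 0 0 0 0 0 0.1;0.9 0 0 0 0 0 0.1;0.9 0 0 0 0 0 0.1;0.9 0 0 0 0 0 0;0.9 0 0 0 0 0 0")

```text
time: 12.58
ee_pos: [529.9, -80.5, 135.0]
orientation: [[0.63, 0.776, -0.003], [0.776, -0.63, -0.001], [-0.003, -0.002, -1.0]]
contact_force: [-1.3, 0.0, 0.7]
opening: 13.5
```

```bash
python3 st.py
```

```text
t 12.575 p [529.945 -80.487 134.973] yaw_y -39.07 j6 23.1 axis in tool [0.922 0.997] tilt [-0.003 -0.001 -1.   ] F [-1.313  0.     0.684] Ftool [-0.829 -1.021 -0.68 ] T [-0.015  0.122  0.001] jt [ 0.082 -0.376 -0.048] op 13.5
```

carry_out(steps="0.9 0 0 0 0 0 0.1;0.9 0 0 0 0 0 0.1;0.9 0 0 0 0 0 0.1;0.9 0 0 0 0 0 0.1;0.9 0 0 0 0 0 0.1;0.9 0 0 0 0 0 0.1;0.9 0 0 0 0 0 0.1;0.9 0 0 0 0 0 0")

```text
time: 13.58
ee_pos: [529.3, -79.4, 135.0]
orientation: [[0.984, 0.177, -0.005], [0.177, -0.984, 0.0], [-0.004, -0.001, -1.0]]
contact_force: [-2.3, -0.6, 0.7]
opening: 13.3
```

```bash
python3 st.py
```

```text
t 13.575 p [529.315 -79.428 134.966] yaw_y -79.80 j6 63.9 axis in tool [1.781 1.308] tilt [-0.005  0.    -1.   ] F [-2.348 -0.619  0.725] Ftool [-2.423  0.192 -0.715] T [ 0.021  0.088 -0.103] jt [ 0.135 -0.338  0.119] op 13.3
```

```bash
cat > m.py <<'E'
from h import *
q=[]
for i in range(4):
    s=arm.sense(); q.append([s["torque"][2],s["joint_torque"][5],s["joint_vel"][5]]); capture("top")
s=arm.sense();R=s["orientation"]
print("t %.2f yaw %.2f j6 %.2f"%(s["time"],np.degrees(np.arctan2(R[1,1],R[0,1])),s["joints"][5]),np.array(q).T,s["ee_pos"],R.T@s["contact_force"],R[:,2])
E
python3 m.py
```

```text
t 13.78 yaw -79.83 j6 63.90 [[-0.103 -0.013 -0.049 -0.031]
 [ 0.119 -0.015 -0.039 -0.034]
 [-0.39  -0.039  0.386  0.323]] [529.282 -79.403 134.964] [-1.676 -0.689 -0.94 ] [-0.005  0.001 -1.   ]
```

carry_out(steps="0.9 0 0 0 0 0 0.04;0.9 0 0 0 0 0 0.04;0.9 0 0 0 0 0 0.04;0.9 0 0 0 0 0 0.04")

```text
time: 14.28
ee_pos: [529.3, -79.1, 135.0]
orientation: [[1.0, 0.018, -0.005], [0.018, -1.0, 0.001], [-0.005, -0.001, -1.0]]
contact_force: [-1.8, 0.8, 0.3]
opening: 13.1
```

```bash
python3 m.py
```

```text
t 14.47 yaw -88.93 j6 72.99 [[ 0.033 -0.034 -0.06  -0.087]
 [-0.215  0.055  0.067 -0.027]
 [18.222 -3.336 -1.007  0.019]] [529.259 -79.127 134.946] [-1.696  0.302 -1.651] [-0.005  0.001 -1.   ]
```

carry_out(steps="0.9 0 0 0 0 0 0.015;0.9 0 0 0 0 0 0.015;0.9 0 0 0 0 0 0.015;0.9 0 0 0 0 0 0.015;0.9 0 0 0 0 0 0.015;0.9 0 0 0 0 0 0.015")

```text
time: 15.22
ee_pos: [529.3, -79.0, 135.0]
orientation: [[0.997, -0.075, -0.005], [-0.075, -0.997, 0.001], [-0.005, -0.001, -1.0]]
contact_force: [-1.0, 0.2, 0.9]
opening: 13.5
```

```bash
python3 m.py
```

```text
t 15.43 yaw -94.28 j6 78.35 [[ 0.008 -0.003 -0.05  -0.1  ]
 [-0.061  0.033  0.001 -0.046]
 [ 7.294 -1.47  -0.573 -0.107]] [529.274 -78.977 134.983] [-1.249 -0.427 -0.783] [-0.005  0.001 -1.   ]
```

carry_out(steps="0.9 0 0 0 0 0 0.015;0.9 0 0 0 0 0 0.015;0.9 0 0 0 0 0 0.015;0.9 0 0 0 0 0 0.015;0.9 0 0 0 0 0 0.015;0.9 0 0 0 0 0 0.015;0.9 0 0 0 0 0 0.015")

```text
time: 16.3
ee_pos: [529.3, -78.8, 134.9]
orientation: [[0.983, -0.186, -0.005], [-0.186, -0.983, 0.002], [-0.005, -0.001, -1.0]]
contact_force: [-1.3, 0.7, 1.1]
opening: 13.6
```

```bash
python3 m.py
```

```text
t 16.50 yaw -100.64 j6 84.71 [[ 0.024  0.059 -0.026 -0.075]
 [-0.061  0.034  0.001 -0.046]
 [ 7.234 -1.451 -0.579 -0.178]] [529.289 -78.772 134.968] [-1.684 -1.703 -0.479] [-0.005  0.002 -1.   ]
```

carry_out(steps="0.9 0 0 0 0 0 0.015;0.9 0 0 0 0 0 0.015;0.9 0 0 0 0 0 0.015;0.9 0 0 0 0 0 0.015;0.9 0 0 0 0 0 0.015;0.9 0 0 0 0 0 0.015;0.9 0 0 0 0 0 0.015;0.9 0 0 0 0 0 0.015")

```text
time: 17.5
ee_pos: [529.4, -78.6, 135.0]
orientation: [[0.951, -0.309, -0.004], [-0.309, -0.951, 0.002], [-0.005, -0.0, -1.0]]
contact_force: [-1.0, 0.9, 0.2]
opening: 13.7
```

```bash
python3 m.py
```

```text
t 17.70 yaw -107.94 j6 92.00 [[ 0.065 -0.005 -0.103 -0.039]
 [-0.06   0.034  0.001 -0.045]
 [ 7.214 -1.502 -0.418 -0.204]] [529.346 -78.55  134.962] [-2.797 -1.018 -0.565] [-0.005  0.002 -1.   ]
```

carry_out(steps="0.9 0 0 0 0 0 0.015;0.9 0 0 0 0 0 0.015;0.9 0 0 0 0 0 0.015;0.9 0 0 0 0 0 0.015;0.9 0 0 0 0 0 0.015;0.9 0 0 0 0 0 0.015;0.9 0 0 0 0 0 0.015;0.9 0 0 0 0 0 0.015")

```text
time: 18.7
ee_pos: [529.4, -78.3, 135.0]
orientation: [[0.904, -0.427, -0.004], [-0.427, -0.904, 0.002], [-0.005, -0.0, -1.0]]
contact_force: [-2.4, 1.0, 0.8]
opening: 13.4
```

```bash
python3 m.py
```

```text
t 18.90 yaw -115.22 j6 99.28 [[ 0.059  0.005  0.011 -0.007]
 [-0.039  0.051  0.018 -0.024]
 [ 7.407 -1.502 -0.412 -0.197]] [529.458 -78.356 134.975] [-2.498 -0.119 -1.15 ] [-0.004  0.002 -1.   ]
```

carry_out(steps="0.9 0 0 0 0 0 0.015;0.9 0 0 0 0 0 0.015;0.9 0 0 0 0 0 0.015;0.9 0 0 0 0 0 0.015;0.9 0 0 0 0 0 0.015;0.9 0 0 0 0 0 0.015;0.9 0 0 0 0 0 0.015")

```text
time: 19.77
ee_pos: [529.5, -78.2, 135.0]
orientation: [[0.852, -0.524, -0.004], [-0.524, -0.852, 0.003], [-0.005, -0.0, -1.0]]
contact_force: [-0.7, 2.2, 0.2]
opening: 13.5
```

```bash
python3 m.py
```

```text
t 19.98 yaw -121.57 j6 105.63 [[ 0.167  0.013  0.012  0.08 ]
 [ 0.014  0.103  0.069  0.029]
 [ 7.279 -1.468 -0.528 -0.256]] [529.575 -78.177 134.994] [-1.407 -0.083 -0.41 ] [-0.004  0.003 -1.   ]
```

Bearing found: the moving j6 torque rose from its steady -0.061 to -0.039, then +0.014, and Tz rose as well. That's about 0.5 N·m/rad, so roughly 0.125 N·m now. A small further step to centre it in the band and confirm.

carry_out(steps="0.9 0 0 0 0 0 0.015;0.9 0 0 0 0 0 0.015;0.9 0 0 0 0 0 0.015")

```text
time: 20.35
ee_pos: [529.6, -78.1, 134.9]
orientation: [[0.826, -0.563, -0.004], [-0.563, -0.826, 0.003], [-0.005, 0.0, -1.0]]
contact_force: [-0.9, 1.5, 0.7]
opening: 13.3
```

```bash
python3 m.py
```

```text
t 20.55 yaw -124.25 j6 108.31 [[ 0.149  0.075  0.015  0.015]
 [ 0.04   0.129  0.095  0.055]
 [ 7.156 -1.417 -0.622 -0.217]] [529.584 -78.104 134.948] [-1.999 -0.462 -0.417] [-0.004  0.003 -1.   ]
```

Bearing confirmed and linear at about 0.15 N·m. Releasing the bar and turning the open jaws CCW to ring flats at -75°. There the bar will lie nearly along tool x, clear of the knuckles, when the ring bites.

carry_out(steps="0.5 0 0 0 0 0 0;0 0 0 0 0 0 0;0 0 0 0 0 0 0;0 0 0 0 0 0 0;0 0 0 0 0 0 0;0 0 0 0 0 0 0")

```text
time: 21.3
ee_pos: [530.7, -79.8, 135.1]
orientation: [[0.826, -0.563, -0.002], [-0.563, -0.826, 0.0], [-0.002, 0.001, -1.0]]
contact_force: [-0.1, 0.1, -0.0]
opening: 85.4
```

carry_out(steps="0 0 0 0 0 0 -0.14;0 0 0 0 0 0 -0.14;0 0 0 0 0 0 -0.14;0 0 0 0 0 0 -0.14;0 0 0 0 0 0 -0.14;0 0 0 0 0 0 -0.1;0 0 0 0 0 0 0;0 0 0 0 0 0 0")

```text
time: 22.3
ee_pos: [530.7, -79.7, 135.1]
orientation: [[0.975, 0.224, -0.002], [0.224, -0.975, -0.0], [-0.002, -0.0, -1.0]]
contact_force: [0.3, -0.0, 0.0]
opening: 85.4
```

```bash
sed -i 's/531.3,-80.4/530.9,-80.1/' st.py; python3 st.py; python3 - <<'E'
from h import *
s,im=show("w6"); u,v=map(int,proj([531,-80.2,170],s)); print(u,v); u0,v0=u-80,v-65; print(u0,v0)
c=cv2.resize(im[v0:v0+120,u0:u0+160],None,fx=5,fy=5,interpolation=cv2.INTER_CUBIC); cv2.imwrite("pics/w6b.png",cv2.convertScaleAbs(c,alpha=1.6,beta=10))
E
```

```text
t 22.3 p [530.675 -79.717 135.091] yaw_y -77.05 j6 61.1 axis in tool [0.133 0.424] tilt [-0.002 -0.    -1.   ] F [ 0.314 -0.022  0.026] Ftool [ 0.301  0.092 -0.026] T [-0.028  0.011 -0.021] jt [-0.004  0.011 -0.013] op 85.4
276 266
196 201
```

View pics/w6b.png

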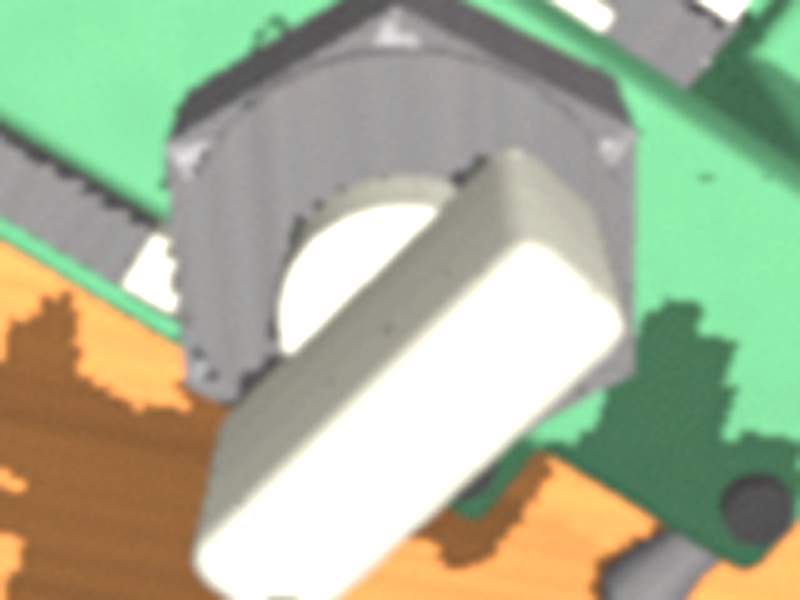

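The hexagon is square to the jaws: top corner at (395,12), upper corners level at row 135. The bar is diagonal, about 45° from tool x. Descending, staying higher than before.

carry_out(steps="0 0 0.0004 0.008 0 0 0;0 0 0 0.009 0 0 0;0 0 0 0.007 0 0 0;0 0 0 0.003 0 0 0;0 0 0 0 0 0 0;0 0 0 0 0 0 0")

```text
time: 23.1
ee_pos: [530.2, -80.0, 105.5]
orientation: [[0.975, 0.223, -0.004], [0.223, -0.975, 0.0], [-0.003, -0.001, -1.0]]
contact_force: [0.8, -0.1, -0.3]
opening: 85.3
```

```bash
python3 st.py
```

```text
t 23.1 p [530.233 -80.03  105.466] yaw_y -77.12 j6 61.2 axis in tool [0.635 0.217] tilt [-0.004  0.    -1.   ] F [ 0.792 -0.107 -0.298] Ftool [0.75  0.281 0.295] T [ 0.048 -0.02  -0.045] jt [-0.004  0.029 -0.   ] op 85.3
```

carry_out(steps="0.2 0.0006 0 0.0035 0 0 0;0.35 0 0 0 0 0 0;0.45 0 0 0 0 0 0;0.45 0 0 0 0 0 0;0.45 0 0 0 0 0 0", squeeze=30)

```text
time: 23.72
ee_pos: [531.3, -79.0, 102.7]
orientation: [[0.975, 0.223, -0.002], [0.223, -0.975, 0.001], [-0.002, -0.002, -1.0]]
contact_force: [0.4, 1.2, -0.2]
opening: 51.6
```

```bash
python3 st.py; python3 m.py
```

```text
t 23.725 p [531.281 -79.036 102.662] yaw_y -77.14 j6 61.2 axis in tool [-0.608  0.953] tilt [-0.002  0.001 -1.   ] F [ 0.361  1.152 -0.168] Ftool [ 0.609 -1.043  0.169] T [ 0.219  0.024 -0.058] jt [-0.304 -0.119 -0.029] op 51.6
t 23.93 yaw -77.15 j6 61.20 [[-0.058 -0.031 -0.053 -0.06 ]
 [-0.029 -0.028 -0.027 -0.026]
 [ 0.049 -0.054  0.046  0.062]] [531.288 -79.061 102.668] [-0.838 -0.395 -1.116] [-0.002  0.002 -1.   ]
```

carry_out(steps="0.45 0 0 0 0 0 0.015;0.45 0 0 0 0 0 0.015;0.45 0 0 0 0 0 0.015;0.45 0 0 0 0 0 0.015")

```text
time: 24.42
ee_pos: [531.3, -79.0, 102.6]
orientation: [[0.987, 0.16, -0.002], [0.16, -0.987, 0.002], [-0.002, -0.002, -1.0]]
contact_force: [0.6, 1.2, 0.6]
opening: 51.2
```

```bash
python3 m.py; python3 -c "
from h import *; print(arm.sense()['opening'])"
```

```text
t 24.62 yaw -80.75 j6 64.80 [[ 0.009  0.008  0.036 -0.017]
 [-0.081  0.036  0.021 -0.021]
 [ 7.168 -1.56  -0.593 -0.122]] [531.251 -79.019 102.574] [-0.508 -0.201  0.423] [-0.002  0.002 -1.   ]
51.45725151716476
```

The j6 torque of -0.081 means only the free ring, about 0.03 N·m, so the bar isn't being dragged. Continuing.

carry_out(steps="0.45 0 0 0.00005 0 0 0.03;0.45 0 0 0.00005 0 0 0.03;0.45 0 0 0.00005 0 0 0.03;0.45 0 0 0.00005 0 0 0.03;0.45 0 0 0.00005 0 0 0.03;0.45 0 0 0.00005 0 0 0.015;0.45 0 0 0 0 0 0.015;0.45 0 0 0 0 0 0.015")

```text
time: 25.62
ee_pos: [531.3, -79.1, 102.2]
orientation: [[0.999, -0.047, -0.002], [-0.047, -0.999, 0.002], [-0.002, -0.001, -1.0]]
contact_force: [-0.6, 1.0, 0.3]
opening: 51.4
```

```bash
python3 m.py
```

```text
t 25.82 yaw -92.64 j6 76.69 [[ 0.024 -0.018 -0.02  -0.06 ]
 [-0.08   0.038  0.023 -0.021]
 [ 7.328 -1.503 -0.703 -0.181]] [531.286 -79.088 102.248] [-0.471 -0.776  0.98 ] [-0.002  0.002 -1.   ]
```

Still free at 15.5°. Repeating.

carry_out(steps="0.45 0 0 0.00005 0 0 0.03;0.45 0 0 0.00005 0 0 0.03;0.45 0 0 0.00005 0 0 0.03;0.45 0 0 0.00005 0 0 0.03;0.45 0 0 0.00005 0 0 0.03;0.45 0 0 0.00005 0 0 0.015;0.45 0 0 0 0 0 0.015;0.45 0 0 0 0 0 0.015")

```text
time: 26.82
ee_pos: [531.3, -79.1, 101.9]
orientation: [[0.968, -0.252, -0.002], [-0.252, -0.968, 0.001], [-0.003, -0.001, -1.0]]
contact_force: [0.7, 1.0, -0.2]
opening: 51.4
```

```bash
python3 m.py
```

```text
t 27.02 yaw -104.54 j6 88.58 [[ 0.024  0.014 -0.073  0.016]
 [-0.079  0.038  0.022 -0.02 ]
 [ 7.349 -1.561 -0.527 -0.171]] [531.277 -79.14  101.912] [-0.86  -0.46  -0.191] [-0.002  0.001 -1.   ]
```

carry_out(steps="0.45 0 0 0.00003 0 0 0.02;0.45 0 0 0.00003 0 0 0.02;0.45 0 0 0.00003 0 0 0.02;0.45 0 0 0.00003 0 0 0.02;0.45 0 0 0.00003 0 0 0.015;0.45 0 0 0.00003 0 0 0.015;0.45 0 0 0 0 0 0.015;0.45 0 0 0 0 0 0.015", squeeze=50)

```text
time: 28.02
ee_pos: [531.3, -79.2, 101.9]
orientation: [[0.92, -0.392, -0.002], [-0.392, -0.92, 0.001], [-0.002, -0.0, -1.0]]
contact_force: [-0.3, 0.3, 0.2]
opening: 51.1
```

```bash
python3 m.py
```

```text
t 28.23 yaw -113.05 j6 97.10 [[ 0.037  0.032 -0.015 -0.041]
 [-0.051  0.06   0.028 -0.022]
 [ 7.163 -1.476 -0.449 -0.174]] [531.289 -79.17  101.879] [0.088 0.096 0.605] [-0.002  0.001 -1.   ]
```

carry_out(steps="0.45 0 0 0.00003 0 0 0.015;0.45 0 0 0.00003 0 0 0.015;0.45 0 0 0.00003 0 0 0.015;0.45 0 0 0 0 0 0.015;0.45 0 0 0 0 0 0.015")

```text
time: 28.85
ee_pos: [531.3, -79.2, 101.8]
orientation: [[0.886, -0.463, -0.002], [-0.463, -0.886, 0.001], [-0.002, -0.0, -1.0]]
contact_force: [0.1, 1.0, 1.0]
opening: 51.0
```

```bash
python3 m.py
```

```text
t 29.05 yaw -117.57 j6 101.62 [[ 0.116  0.067 -0.044 -0.02 ]
 [-0.003  0.103  0.059  0.004]
 [ 7.255 -1.448 -0.494 -0.135]] [531.265 -79.211 101.847] [-0.661 -0.818 -0.609] [-0.002  0.001 -1.   ]
```

The ring is biting at about 0.6 N·m/rad, with roughly 0.11 N·m now. I need about 0.54 rad more.

carry_out(steps="0.5 0 0 0.00003 0 0 0.03;0.5 0 0 0.00003 0 0 0.03;0.5 0 0 0.00003 0 0 0.03;0.5 0 0 0.00003 0 0 0.03;0.5 0 0 0.00003 0 0 0.03;0.5 0 0 0 0 0 0.015;0.5 0 0 0 0 0 0.015;0.5 0 0 0 0 0 0.015", squeeze=70)

```text
time: 30.05
ee_pos: [531.3, -79.2, 101.9]
orientation: [[0.772, -0.635, -0.002], [-0.635, -0.772, 0.001], [-0.002, 0.0, -1.0]]
contact_force: [-1.1, -0.3, 1.7]
opening: 50.2
```

```bash
python3 m.py
```

```text
t 30.25 yaw -129.40 j6 113.46 [[ 0.286  0.241  0.166  0.057]
 [ 0.165  0.27   0.209  0.154]
 [ 7.219 -1.498 -0.411 -0.059]] [531.286 -79.233 101.926] [-0.715  0.536 -2.331] [-0.002  0.001 -1.   ]
```

carry_out(steps="0.5 0 0 0 0 0 0.02;0.5 0 0 0 0 0 0.02;0.5 0 0 0 0 0 0.02;0.5 0 0 0 0 0 0.02;0.5 0 0 0 0 0 0.015;0.5 0 0 0 0 0 0.015;0.5 0 0 0 0 0 0.015")

```text
time: 31.12
ee_pos: [531.3, -79.3, 101.9]
orientation: [[0.682, -0.731, -0.002], [-0.731, -0.682, 0.001], [-0.002, 0.001, -1.0]]
contact_force: [-0.8, 1.3, 1.0]
opening: 50.2
```

```bash
python3 m.py
```

```text
t 31.32 yaw -136.96 j6 121.03 [[ 0.336  0.344  0.25   0.28 ]
 [ 0.257  0.389  0.322  0.267]
 [ 7.107 -1.495 -0.439 -0.182]] [531.245 -79.251 101.87 ] [-0.68   0.322 -1.518] [-0.002  0.001 -1.   ]
```

carry_out(steps="0.5 0 0 0 0 0 0.015;0.5 0 0 0 0 0 0.015;0.5 0 0 0 0 0 0.015;0.5 0 0 0 0 0 0.015;0.5 0 0 0 0 0 0.015")

```text
time: 31.95
ee_pos: [531.2, -79.3, 101.9]
orientation: [[0.622, -0.783, -0.002], [-0.783, -0.622, 0.001], [-0.002, 0.001, -1.0]]
contact_force: [-0.3, 1.3, 1.2]
opening: 50.2
```

```bash
python3 m.py
```

```text
t 32.15 yaw -141.47 j6 125.55 [[ 0.417  0.339  0.347  0.247]
 [ 0.31   0.453  0.383  0.329]
 [ 7.216 -1.449 -0.288 -0.112]] [531.258 -79.268 101.838] [ 0.234 -0.231 -1.937] [-0.002  0.001 -1.   ]
```

carry_out(steps="0.5 0 0 0 0 0 0.015;0.5 0 0 0 0 0 0.015;0.5 0 0 0 0 0 0.008")

```text
time: 32.52
ee_pos: [531.3, -79.3, 101.9]
orientation: [[0.591, -0.807, -0.002], [-0.807, -0.591, 0.001], [-0.002, 0.001, -1.0]]
contact_force: [-0.9, 0.2, 1.6]
opening: 50.0
```

```bash
python3 m.py
```

```text
t 32.73 yaw -143.76 j6 127.83 [[ 0.496  0.337  0.318  0.323]
 [ 0.43   0.372  0.361  0.335]
 [ 4.36  -0.597 -0.246 -0.148]] [531.253 -79.307 101.847] [-0.368  0.497 -1.687] [-0.002  0.001 -1.   ]
```

carry_out(steps="0.2 0 0 0 0 0 0;0 0 0 0 0 0 0;0 0 0 0 0 0 0;0 0 0 0 0 0 0;0 0 0 -0.01 0 0 0;0 0 0 -0.02 0 0 0;0 0 0 -0.02 0 0 0;0 0 0 -0.02 0 0 0")

```text
time: 33.72
ee_pos: [530.9, -79.9, 174.1]
orientation: [[0.589, -0.808, -0.004], [-0.808, -0.589, 0.001], [-0.003, 0.003, -1.0]]
contact_force: [0.3, 0.0, 0.1]
opening: 85.5
```

carry_out(steps="0 0 0 -0.03 0 0 -0.12;0 0 0 -0.03 0 0 -0.12;0 0 0 -0.02 0 0 -0.12;0 0 0 0 0 0 0;0 0 0 0 0 0 0")

```text
time: 34.35
ee_pos: [531.9, -80.1, 261.1]
orientation: [[0.841, -0.542, 0.003], [-0.542, -0.841, -0.001], [0.003, -0.0, -1.0]]
contact_force: [0.3, -0.0, -0.5]
opening: 85.0
```

```bash
python3 st.py; python3 - <<'E'
from h import *
s,im=show("w7"); u,v=map(int,proj([531,-80.2,165],s)); u0,v0=max(0,u-70),max(0,v-55); print(u0,v0)
c=cv2.resize(im[v0:v0+105,u0:u0+140],None,fx=5.5,fy=5.5,interpolation=cv2.INTER_CUBIC); cv2.imwrite("pics/w7b.png",cv2.convertScaleAbs(c,alpha=1.4,beta=10))
E
```

```text
t 34.35 p [531.943 -80.068 261.118] yaw_y -122.79 j6 106.9 axis in tool [-0.86   0.592] tilt [ 0.003 -0.001 -1.   ] F [ 0.276 -0.039 -0.504] Ftool [ 0.252 -0.117  0.505] T [-0.016 -0.007  0.034] jt [-0.003 -0.032 -0.015] op 85.0
206 145
```

View pics/w7b.png

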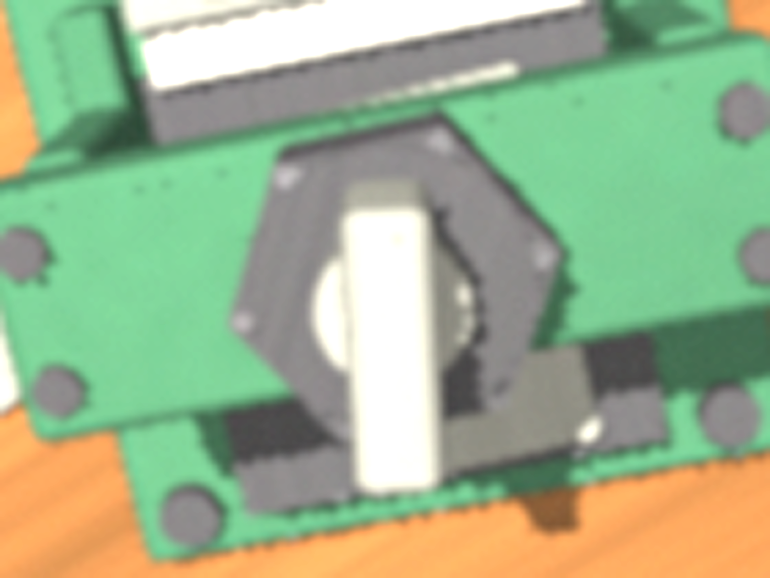

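```bash
python3 - <<'E'
from h import *
s=np.load("pics/w7.npy",allow_pickle=True).item()
b=lambda x,y:back(206+x/5.5-.41,145+y/5.5-.41,191.5,s)[:2]
d=(b(358,486)+b(438,486))/2-(b(345,212)+b(428,212))/2
print("bar deg",np.degrees(np.arctan2(d[1],d[0])), "expected -34.3 mod 180")
print(arm.job_done())
E
```

```text
bar deg 149.43467398147203 expected -34.3 mod 180
the job is handed in; nothing more can be done
None
```

The splitter is set and locked, and I've handed the job in at about 34 s. The one real slip was that the T-bar adjuster moved while I was loosening the ring.

- **Loosening:** I slackened the lock ring about 0.74 rad, until it turned freely. The gripper dragged the T-bar about 41° counter-clockwise with it, which raised the roller. Before that, a first grip made too high had closed on the T-bar instead of the ring.
- **Setting:** I turned the T-bar about 120° clockwise in total, making up for the drag. It went from a steady free torque of 0.05 N·m to an estimated 0.15 N·m bearing on the gauge.
- **Tightening:** I gripped the ring higher up, turned it freely at 0.03 N·m until it bit, then tightened it to an estimated 0.45 N·m. The arm is clear above the splitter with the gripper open.

**Checks that did not fully agree:**
- **Ring torque:** while turning, the wrist sensor read 0.50 N·m against my joint-torque estimate of 0.45. With the arm at rest, it worked out nearer 0.38.
- **Bar angle:** the last picture gave about -30.6° against the -34.3° at which I let it go. That is close to my reading error of a few degrees, and the ring's torque showed no sign of the bar being dragged.
- **Gauge and bench:** the gauge lies on the bed, but I did not measure its position. No contact was noticed with anything else on the bench.

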